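# Hang the set-up gauges, lock in the cutter guard and reset the router table

## Robot

A 6-joint arm with a two-finger parallel gripper is mounted at the origin on the work surface. World frame = base frame: x ahead of the robot, y to its left, z up, the work surface at z = 0. Lengths are in m, angles in degrees, forces in N, time in s.
With the tool pointing down it reaches from about 0.325 to 0.85 m from the base axis. Payload 15.5 kg.
Tool frame: the origin (TCP) lies at the very end of the fingers, on their centre line; the grasp point (between the pads) lies arm.grip_depth behind it (arm.grip_depth is the distance from the TCP to the grasp point, in m); z points along the fingers, y is the line along which they close (so a half turn about z gives the same grasp; the last joint's range is limited). The gripper opens to 91 mm and grips with 3 to 60 N. Pads are 32 mm wide; open, the fingers measure 118 mm over their backs; the gripper's body (76 mm by 178 mm) begins 60 mm behind the grasp point.
Start: joints at [-78.925, 28.281, 77.091, -0, 74.628, -5.472], TCP at [0.178, -0.599, 0.214] pointing down, gripper open.
Joint ranges: [-166.48, 166.48], [-47.26, 123.95], [12.59, 153.08], [-70.14, 250.14], [6.76, 159.57], [-176.63, 176.63]. Speed limits (degrees/s): [108.29, 108.29, 147.25, 172.46, 172.46, 172.46].

## Interface

Orientations are given as a 3x3 rotation matrix whose columns are the frame's x, y, z axes.
In Python, from rig import arm gives the robot as it stands. Calls block until the motion is done:
- arm.move_to(position, orientation): joint-space move of the TCP to a pose.
- arm.move_l(position, orientation=None, feed=0.15): straight line of the TCP; orientation=None keeps the orientation; feed is the mean speed in m/s.
- arm.move_joints(angles): joint-space move.
- arm.grip(opening): finger opening in m; the grip force is fixed at half the most; returns when the fingers have stopped.
- arm.sleep(seconds).
- arm.solve_ik(position, orientation): joint angles nearest the present ones, or None.
- arm.snapshot(name): name is "side" or "top"; returns the picture (400x640x3 uint8, red, green, blue); there is no depth.
- arm.get_calibration(name): a dict with "intrinsics" (3x3 intrinsics, pixels), "cam_to_world" (4x4, takes a point from camera to world coordinates). Camera axes: x right, y down, z forward; pixel columns grow to the right and rows downward; lengths in m; the calibration is good to about 2 mm. A picture is of the moment at which its call begins. get_calibration takes no time and is no camera call.
A pose or a line that the arm cannot do raises arm.Unreachable and nothing moves.
- arm.sign_off(): hands the job in; it is judged then, once.
Readings, each from a call of its own:
- arm.current_t(): time.
- arm.current_joint_positions(): joint angles.
- arm.current_dq(): joint speeds.
- arm.current_tau(): joint torques, N m.
- arm.current_ee_pos(): TCP position.
- arm.current_tool_rot(): TCP orientation.
- arm.current_force(): force on the tool from outside, world axes, zero at the start.
- arm.current_torque(): the same for the moment, N m.
- arm.current_width(): finger opening in m.
- arm.current_grasp_force(): force on a finger pad.
Only numpy, scipy, OpenCV 4.12 (cv2) and the standard library are available. Lean on these libraries where they do the work, as an engineer would, in place of code of your own. Each camera call takes 0.05 s, during which the arm holds its last target. There are 200 camera calls.

## Task

The router table has been set up and is to be made ready to run: first hang every set-up gauge on the bench by its eye on the pegs of the gauge rail, one gauge to a peg. Then put the guard over the cutter, standing flat on the router plate with its tongue pushed straight and fully home in the interlock switch, let go of it, and after that press the reset button fully down. Do not touch the cutter with the robot, and leave the other things on the bench where they are.

Things in the scene. Friction and masses are not known exactly. Their poses are not given: they have to be found in the camera images.
- eye_a (a point): Set-up gauge, one of up to four alike (may be absent): upright steel plate 10 mm thick, 56 wide, on a centred heavy foot 64 x 56 x 10; 130 tall, 0.4 kg. Point: centre of its round eye (30 mm hole), 75 mm above the underside, 55 below the top. Own x runs through the eye, square to the plate; z up. Hangs either way round. Grip it across the 10 mm, in the top 30 mm, above the eye.
- eye_b (a point): Set-up gauge, one of up to four alike (may be absent): upright steel plate 10 mm thick, 56 wide, on a centred heavy foot 64 x 56 x 10; 130 tall, 0.4 kg. Point: centre of its round eye (30 mm hole), 75 mm above the underside, 55 below the top. Own x runs through the eye, square to the plate; z up. Hangs either way round. Grip it across the 10 mm, in the top 30 mm, above the eye.
- eye_c (a point): Set-up gauge, one of up to four alike (may be absent): upright steel plate 10 mm thick, 56 wide, on a centred heavy foot 64 x 56 x 10; 130 tall, 0.4 kg. Point: centre of its round eye (30 mm hole), 75 mm above the underside, 55 below the top. Own x runs through the eye, square to the plate; z up. Hangs either way round. Grip it across the 10 mm, in the top 30 mm, above the eye.
- eye_d (a point): Set-up gauge, one of up to four alike (may be absent): upright steel plate 10 mm thick, 56 wide, on a centred heavy foot 64 x 56 x 10; 130 tall, 0.4 kg. Point: centre of its round eye (30 mm hole), 75 mm above the underside, 55 below the top. Own x runs through the eye, square to the plate; z up. Hangs either way round. Grip it across the 10 mm, in the top 30 mm, above the eye.
- peg_1 (a point): Peg 1 of 4, 85 mm apart in a row on a plywood rail on two end posts: level, 10 mm thick, 60 mm out of the rail's face towards the robot, then a 16 mm collar, 4 mm long. Point: on its axis, half-way (30 mm from the face). Own x runs along the peg into the rail, y along the row, z up. The rail's top is 10 mm above the axis. A hung gauge's eye centre is 10 mm below the axis.
- peg_2 (a point): Peg 2 of 4, 85 mm apart in a row on a plywood rail on two end posts: level, 10 mm thick, 60 mm out of the rail's face towards the robot, then a 16 mm collar, 4 mm long. Point: on its axis, half-way (30 mm from the face). Own x runs along the peg into the rail, y along the row, z up. The rail's top is 10 mm above the axis. A hung gauge's eye centre is 10 mm below the axis.
- peg_3 (a point): Peg 3 of 4, 85 mm apart in a row on a plywood rail on two end posts: level, 10 mm thick, 60 mm out of the rail's face towards the robot, then a 16 mm collar, 4 mm long. Point: on its axis, half-way (30 mm from the face). Own x runs along the peg into the rail, y along the row, z up. The rail's top is 10 mm above the axis. A hung gauge's eye centre is 10 mm below the axis.
- peg_4 (a point): Peg 4 of 4, 85 mm apart in a row on a plywood rail on two end posts: level, 10 mm thick, 60 mm out of the rail's face towards the robot, then a 16 mm collar, 4 mm long. Point: on its axis, half-way (30 mm from the face). Own x runs along the peg into the rail, y along the row, z up. The rail's top is 10 mm above the axis. A hung gauge's eye centre is 10 mm below the axis.
- guard_grip (a point): Lift-off cutter guard: hood 90 x 80 x 50 mm, open below, 82 x 72 x 46 inside, 0.32 kg, with a black bar handle on top (14 mm thick along own x, 60 long along y, 50 to 90 mm above the underside). Point: middle of the handle, 74 mm above the underside, over the hood's centre. Own x points along the tongue, z up.
- tongue_tip (a point): Tip of the guard's flat steel tongue actuator: 20 mm wide, 5 thick, sticking level 30 mm out of the hood's +x face, its mid-plane 30 mm above the hood's underside; the tip is 75 mm ahead of the handle's middle. Same axes as the guard.
- slot_mouth (a point): Centre of the slot's mouth in the black interlock switch (46 x 50 x 44 mm tall), at the far end of the router plate (aluminium, 190 x 210 x 4 mm, on the bench). Slot 24 mm wide, 8 high, 26 deep, 30 mm above the plate's top: level with the tongue when the guard stands on the plate. Own x points into the slot, z up. Fully home, the tip is 26 mm past the mouth.
- cutter: Steel router cutter, 12 mm thick, 18 mm tall; point: its foot on the plate's top, 69 mm before the slot mouth on the slot's line. With the tongue tip 10 mm short of the mouth the cutter is already inside the hood, so the guard can be set down there and slid in.
- reset_top (a point): Top centre of the black reset push button (28 mm across) in a grey housing on the router plate, 78 mm to the slot's +y side. Pressed straight down.
- reset (a joint): Travel of the reset button in m: 0 up, 0.006 fully down; sprung, about 5 N fully down; comes up again when let go.
- glue: Bystander: white glue bottle with red cap, 54 mm across, 150 mm tall; origin at its foot
- sanding_block: Bystander: cork sanding block 95 x 55 x 35 mm; origin at its underside
- tape: Bystander: roll of paper tape lying flat, 84 mm across, 24 mm tall; origin at its underside
- offcut: Bystander: white-faced board offcut 160 x 50 x 18 mm; origin at its underside
- screwdriver: Bystander: screwdriver lying on the bench; origin on the bench under it
Things that resemble listed ones, but are neither listed nor needed, are in the scene too. What is shaped like the part that bears eye_d but yellow is not meant. What is shaped like the part that bears guard_grip but green is not meant.

How it is judged (in metres and radians):
On the way, in this order (a step that is already met when the one before it is completed fails the run):
1. every gauge hangs by its eye on a peg, one to a peg, let go (((x of eye_a in the frame of peg_1 between -0.028 and 0.028 m and y of eye_a in the frame of peg_1 between -0.012 and 0.012 m and z of eye_a in the frame of peg_1 between -0.0145 and -0.005 m) or (x of eye_a in the frame of peg_2 between -0.028 and 0.028 m and y of eye_a in the frame of peg_2 between -0.012 and 0.012 m and z of eye_a in the frame of peg_2 between -0.0145 and -0.005 m) or (x of eye_a in the frame of peg_3 between -0.028 and 0.028 m and y of eye_a in the frame of peg_3 between -0.012 and 0.012 m and z of eye_a in the frame of peg_3 between -0.0145 and -0.005 m) or (x of eye_a in the frame of peg_4 between -0.028 and 0.028 m and y of eye_a in the frame of peg_4 between -0.012 and 0.012 m and z of eye_a in the frame of peg_4 between -0.0145 and -0.005 m)) and angle between each of eye_a, eye_b, eye_c, eye_d's own z axis and vertical below 0.35 rad and ((x of eye_b in the frame of peg_1 between -0.028 and 0.028 m and y of eye_b in the frame of peg_1 between -0.012 and 0.012 m and z of eye_b in the frame of peg_1 between -0.0145 and -0.005 m) or (x of eye_b in the frame of peg_2 between -0.028 and 0.028 m and y of eye_b in the frame of peg_2 between -0.012 and 0.012 m and z of eye_b in the frame of peg_2 between -0.0145 and -0.005 m) or (x of eye_b in the frame of peg_3 between -0.028 and 0.028 m and y of eye_b in the frame of peg_3 between -0.012 and 0.012 m and z of eye_b in the frame of peg_3 between -0.0145 and -0.005 m) or (x of eye_b in the frame of peg_4 between -0.028 and 0.028 m and y of eye_b in the frame of peg_4 between -0.012 and 0.012 m and z of eye_b in the frame of peg_4 between -0.0145 and -0.005 m)) and ((x of eye_c in the frame of peg_1 between -0.028 and 0.028 m and y of eye_c in the frame of peg_1 between -0.012 and 0.012 m and z of eye_c in the frame of peg_1 between -0.0145 and -0.005 m) or (x of eye_c in the frame of peg_2 between -0.028 and 0.028 m and y of eye_c in the frame of peg_2 between -0.012 and 0.012 m and z of eye_c in the frame of peg_2 between -0.0145 and -0.005 m) or (x of eye_c in the frame of peg_3 between -0.028 and 0.028 m and y of eye_c in the frame of peg_3 between -0.012 and 0.012 m and z of eye_c in the frame of peg_3 between -0.0145 and -0.005 m) or (x of eye_c in the frame of peg_4 between -0.028 and 0.028 m and y of eye_c in the frame of peg_4 between -0.012 and 0.012 m and z of eye_c in the frame of peg_4 between -0.0145 and -0.005 m)) and ((x of eye_d in the frame of peg_1 between -0.028 and 0.028 m and y of eye_d in the frame of peg_1 between -0.012 and 0.012 m and z of eye_d in the frame of peg_1 between -0.0145 and -0.005 m) or (x of eye_d in the frame of peg_2 between -0.028 and 0.028 m and y of eye_d in the frame of peg_2 between -0.012 and 0.012 m and z of eye_d in the frame of peg_2 between -0.0145 and -0.005 m) or (x of eye_d in the frame of peg_3 between -0.028 and 0.028 m and y of eye_d in the frame of peg_3 between -0.012 and 0.012 m and z of eye_d in the frame of peg_3 between -0.0145 and -0.005 m) or (x of eye_d in the frame of peg_4 between -0.028 and 0.028 m and y of eye_d in the frame of peg_4 between -0.012 and 0.012 m and z of eye_d in the frame of peg_4 between -0.0145 and -0.005 m)) and distance between eye_a and eye_b above 0.06 m and distance between each of eye_a, eye_b and eye_c above 0.06 m and distance between each of eye_a, eye_b, eye_c and eye_d above 0.06 m and contact force between the fingers and gauge_a below 0.2 N and contact force between the fingers and gauge_b below 0.2 N and contact force between the fingers and gauge_c below 0.2 N and contact force between the fingers and gauge_d below 0.2 N), for 0.2 s.
2. the guard stands over the cutter with its tongue fully home in the switch, let go (y of tongue_tip in the frame of slot_mouth between -0.005 and 0.005 m and z of tongue_tip in the frame of slot_mouth between -0.004 and 0.004 m and x of tongue_tip in the frame of slot_mouth above 0.021 m and angle between the x axis of tongue_tip and the x axis of slot_mouth, either way round below 0.15 rad and angle between tongue_tip's own z axis and vertical below 0.08 rad and contact force between the fingers and guard below 0.2 N), for 0.2 s.
3. the reset button is pressed fully down with the guard home (y of tongue_tip in the frame of slot_mouth between -0.005 and 0.005 m and z of tongue_tip in the frame of slot_mouth between -0.004 and 0.004 m and x of tongue_tip in the frame of slot_mouth above 0.021 m and angle between the x axis of tongue_tip and the x axis of slot_mouth, either way round below 0.15 rad and angle between tongue_tip's own z axis and vertical below 0.08 rad and value of joint reset above 0.0045 m), for 0.05 s.
At the end, for the whole second after the job is handed in: Each gauge hangs at rest by its eye on its own peg (eye centre 5 to 14.5 mm under the peg axis, 12 mm sideways, 28 mm along), upright to 20 deg; the tongue tip is 21 mm or more past the slot mouth, 5 mm sideways, 4 mm in height, straight to 8 and level to 4.5 deg; the button is up again (((x of eye_a in the frame of peg_1 between -0.028 and 0.028 m and y of eye_a in the frame of peg_1 between -0.012 and 0.012 m and z of eye_a in the frame of peg_1 between -0.0145 and -0.005 m) or (x of eye_a in the frame of peg_2 between -0.028 and 0.028 m and y of eye_a in the frame of peg_2 between -0.012 and 0.012 m and z of eye_a in the frame of peg_2 between -0.0145 and -0.005 m) or (x of eye_a in the frame of peg_3 between -0.028 and 0.028 m and y of eye_a in the frame of peg_3 between -0.012 and 0.012 m and z of eye_a in the frame of peg_3 between -0.0145 and -0.005 m) or (x of eye_a in the frame of peg_4 between -0.028 and 0.028 m and y of eye_a in the frame of peg_4 between -0.012 and 0.012 m and z of eye_a in the frame of peg_4 between -0.0145 and -0.005 m)) and angle between each of eye_a, eye_b, eye_c, eye_d's own z axis and vertical below 0.35 rad and ((x of eye_b in the frame of peg_1 between -0.028 and 0.028 m and y of eye_b in the frame of peg_1 between -0.012 and 0.012 m and z of eye_b in the frame of peg_1 between -0.0145 and -0.005 m) or (x of eye_b in the frame of peg_2 between -0.028 and 0.028 m and y of eye_b in the frame of peg_2 between -0.012 and 0.012 m and z of eye_b in the frame of peg_2 between -0.0145 and -0.005 m) or (x of eye_b in the frame of peg_3 between -0.028 and 0.028 m and y of eye_b in the frame of peg_3 between -0.012 and 0.012 m and z of eye_b in the frame of peg_3 between -0.0145 and -0.005 m) or (x of eye_b in the frame of peg_4 between -0.028 and 0.028 m and y of eye_b in the frame of peg_4 between -0.012 and 0.012 m and z of eye_b in the frame of peg_4 between -0.0145 and -0.005 m)) and ((x of eye_c in the frame of peg_1 between -0.028 and 0.028 m and y of eye_c in the frame of peg_1 between -0.012 and 0.012 m and z of eye_c in the frame of peg_1 between -0.0145 and -0.005 m) or (x of eye_c in the frame of peg_2 between -0.028 and 0.028 m and y of eye_c in the frame of peg_2 between -0.012 and 0.012 m and z of eye_c in the frame of peg_2 between -0.0145 and -0.005 m) or (x of eye_c in the frame of peg_3 between -0.028 and 0.028 m and y of eye_c in the frame of peg_3 between -0.012 and 0.012 m and z of eye_c in the frame of peg_3 between -0.0145 and -0.005 m) or (x of eye_c in the frame of peg_4 between -0.028 and 0.028 m and y of eye_c in the frame of peg_4 between -0.012 and 0.012 m and z of eye_c in the frame of peg_4 between -0.0145 and -0.005 m)) and ((x of eye_d in the frame of peg_1 between -0.028 and 0.028 m and y of eye_d in the frame of peg_1 between -0.012 and 0.012 m and z of eye_d in the frame of peg_1 between -0.0145 and -0.005 m) or (x of eye_d in the frame of peg_2 between -0.028 and 0.028 m and y of eye_d in the frame of peg_2 between -0.012 and 0.012 m and z of eye_d in the frame of peg_2 between -0.0145 and -0.005 m) or (x of eye_d in the frame of peg_3 between -0.028 and 0.028 m and y of eye_d in the frame of peg_3 between -0.012 and 0.012 m and z of eye_d in the frame of peg_3 between -0.0145 and -0.005 m) or (x of eye_d in the frame of peg_4 between -0.028 and 0.028 m and y of eye_d in the frame of peg_4 between -0.012 and 0.012 m and z of eye_d in the frame of peg_4 between -0.0145 and -0.005 m)) and distance between eye_a and eye_b above 0.06 m and distance between each of eye_a, eye_b and eye_c above 0.06 m and distance between each of eye_a, eye_b, eye_c and eye_d above 0.06 m and y of tongue_tip in the frame of slot_mouth between -0.005 and 0.005 m and z of tongue_tip in the frame of slot_mouth between -0.004 and 0.004 m and x of tongue_tip in the frame of slot_mouth above 0.021 m and angle between the x axis of tongue_tip and the x axis of slot_mouth, either way round below 0.15 rad and angle between tongue_tip's own z axis and vertical below 0.08 rad and linear speed of each of gauge_a, gauge_b, gauge_c, gauge_d below 0.03 m/s and linear speed of guard below 0.02 m/s and value of joint reset below 0.002 m); the robot touches nothing.
It fails at once if the robot touches the cutter (contact force between any of the fingers, the arm and cutter above 1 N).
It fails at once if a bystander is moved more than 40 mm (distance of any of glue, sanding_block, tape, offcut, screwdriver from where it was at the start of the episode above 0.04 m).
Of gauge_a, gauge_b, gauge_c, gauge_d only 3 to 4 are there at a start; the rules pass over those that are not, and their reading is None.
At some moment in a run one of gauge_a, gauge_b, gauge_c, gauge_d, guard may be knocked a few centimetres aside while the robot is not near it.
It also fails if it takes over 208 s, if anything falls off the work surface, if the arm or the gripper's body presses on something with over 40 N, if the wrist force passes 120 N, or if a joint passes its speed limit or range.

## Working session

There is one attempt and no reset: what is moved stays moved. The work goes in short steps, each a Python script; the robot and the scene stay as the last script left them, time stands still between calls to the robot, and variables do not carry over. Pictures are saved under pics/ and viewed, at most 15 in all, crops included, and the job is handed in when it is done.

```bash
ls; mkdir -p pics
python3 - <<'E'
from rig import arm
import cv2
for n in("side","top"):
    cv2.imwrite(f"pics/{n}0.png",arm.snapshot(n)[:,:,::-1]); c=arm.get_calibration(n); print(c["intrinsics"],c["cam_to_world"])
print(arm.grip_depth, arm.current_t())
E
```

```text
pics
[[377.36893581   0.         324.90984284]
 [  0.         377.36893581 194.0825771 ]
 [  0.           0.           1.        ]] [[ 0.70855747 -0.53516141  0.4599441  -0.13390168]
 [-0.70543381 -0.52094825  0.48059969 -0.67801452]
 [-0.01759134 -0.66499262 -0.74664273  1.11375669]
 [ 0.          0.          0.          1.        ]]
[[511.12452866   0.         326.24682101]
 [  0.         511.12452866 206.14723197]
 [  0.           0.           1.        ]] [[ 0.02491122 -0.99010805  0.13807783  0.27911432]
 [-0.99964411 -0.02598992 -0.00601452 -0.03685451]
 [ 0.00954365 -0.13787886 -0.99040312  1.56133296]
 [ 0.          0.          0.          1.        ]]
0.0188 0.1
```

View pics/side0.png

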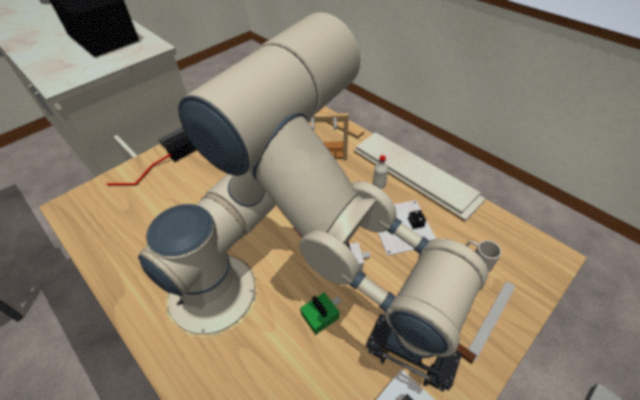

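View pics/top0.png

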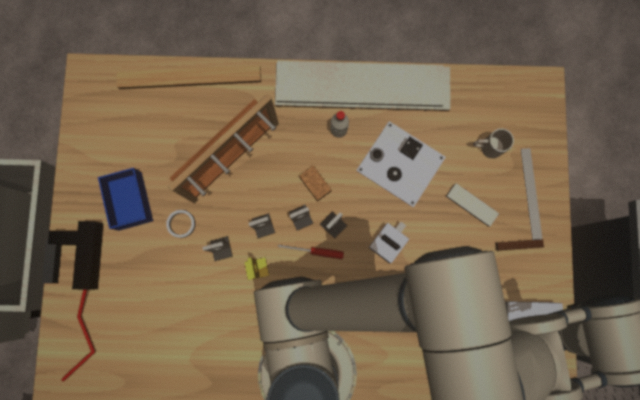

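Run:
```python
from rig import arm
import cv2
q=arm.current_joint_positions()
arm.move_joints([q[0],-15,100,0,85,0]);print(arm.current_ee_pos())
arm.move_joints([125,-15,100,0,85,0]);print(arm.current_ee_pos(),arm.current_t())
for n in("side","top"): cv2.imwrite(f"pics/{n}1.png",arm.snapshot(n)[:,:,::-1])
t=cv2.imread("pics/top1.png");s=cv2.imread("pics/side1.png")
cv2.imwrite("pics/t1a.png",cv2.resize(t[90:290,160:360],(600,600),interpolation=cv2.INTER_CUBIC))
cv2.imwrite("pics/t1b.png",cv2.resize(t[105:275,310:510],(706,600),interpolation=cv2.INTER_CUBIC))
```

```text
[ 0.11622636 -0.28367989  0.40166775]
[-0.22077609  0.21167092  0.40180993] 6.3583
```

View pics/t1a.png

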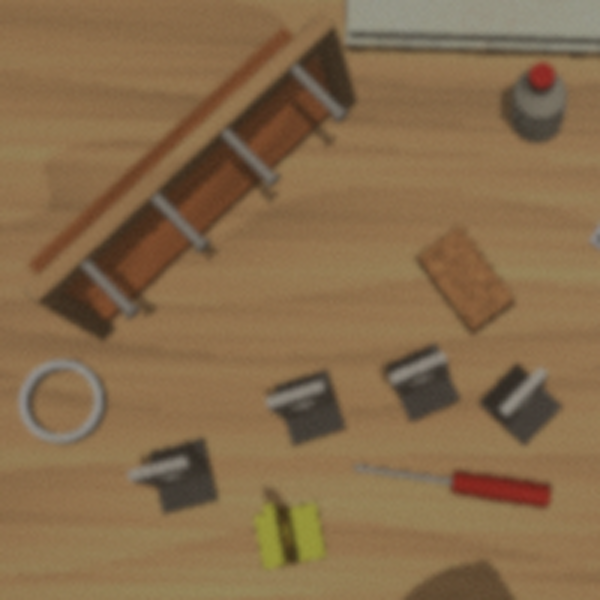

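View pics/t1b.png

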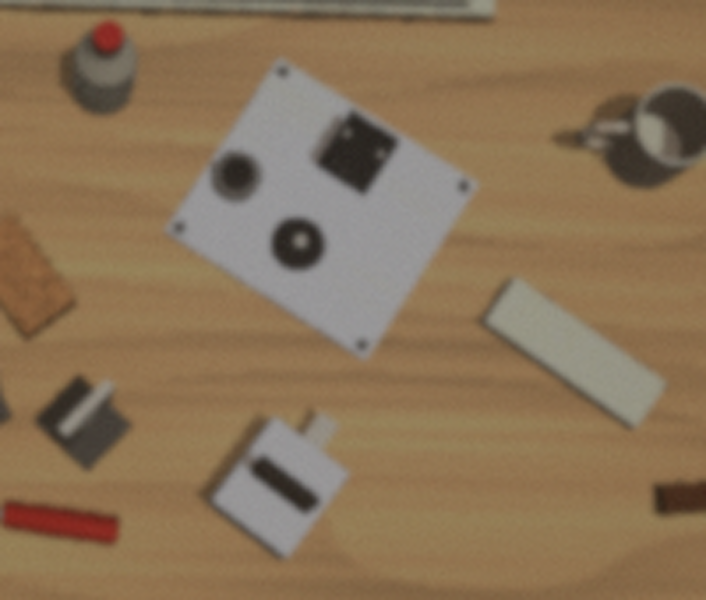

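View pics/side1.png

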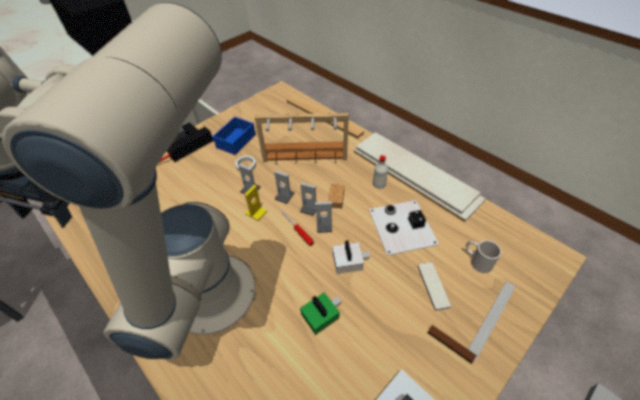

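```bash
cat > h.py <<'E'
import numpy as np, cv2
from rig import arm
def cal(n):
    c=arm.get_calibration(n); return np.array(c["intrinsics"]),np.array(c["cam_to_world"])
def ray(n,u,v):
    K,T=cal(n); return T[:3,3],T[:3,:3]@np.linalg.solve(K,[u,v,1.])
def at_z(n,u,v,z):
    o,d=ray(n,u,v); return o+d*(z-o[2])/d[2]
def tri(a,b):  # a=(n,u,v)
    (o,d),(p,e)=ray(*a),ray(*b)
    d=d/np.linalg.norm(d);e=e/np.linalg.norm(e)
    s=np.linalg.lstsq(np.c_[d,-e],p-o,rcond=None)[0]
    A,B=o+d*s[0],p+e*s[1]; return (A+B)/2,np.linalg.norm(A-B)
def proj(n,P):
    K,T=cal(n); q=K@(T[:3,:3].T@(np.asarray(P,float)-T[:3,3])); return q[:2]/q[2]
def bars(img,lo=125,S=4):
    """bright grey bars of gauge-top size in RGB top image -> [(centre xy, yaw of plate normal, size)]"""
    b=cv2.resize(img,None,fx=S,fy=S,interpolation=cv2.INTER_CUBIC).astype(int)
    m=((b.min(2)>lo)&(b.max(2)-b.min(2)<45)).astype(np.uint8)
    out=[]
    for c in cv2.findContours(m,cv2.RETR_EXTERNAL,cv2.CHAIN_APPROX_NONE)[0]:
        (u,v),(w,h),a=cv2.minAreaRect(c)
        if not(45<max(w,h)<110 and 4<min(w,h)<34): continue
        box=cv2.boxPoints(((u,v),(w,h),a)); e=max((box[1]-box[0],box[2]-box[1]),key=np.linalg.norm)/2
        f=lambda p:at_z("top",(p[0]+.5)/S-.5,(p[1]+.5)/S-.5,.13)[:2]
        C=np.array([u,v]); P,Q=f(C-e),f(C+e); d=Q-P
        y=(np.degrees(np.arctan2(d[1],d[0]))+90+90)%180-90
        out.append(((P+Q)/2,y,np.linalg.norm(d),min(w,h),(u/S,v/S)))
    return out
E
python3 - <<'E'
from h import *
t=cv2.imread("pics/top1.png")[:,:,::-1]; s=cv2.imread("pics/side1.png")
for lo in(110,130,150):
  print(lo)
  for c,y,L,w,p in bars(t,lo):
    if 150<p[0]<400 and 80<p[1]<290: print(c.round(4),round(y,1),round(L,4),round(w,1),np.round(p,1))
cv2.imwrite("pics/s1a.png",cv2.resize(s[100:180,245:365],(780,520),interpolation=cv2.INTER_CUBIC))
E
```

```text
110
[0.359  0.2709] 15.6 0.0515 9.5 [212.2 246. ]
[0.4314 0.1462] 19.6 0.0513 8.7 [258.1 221.4]
[ 0.4404 -0.0689] 48.5 0.0535 11.3 [334.6 220.2]
[0.4601 0.0309] 24.9 0.0527 10.1 [299.4 212.3]
[ 0.7769 -0.1091] 0.4 0.0437 4.4 [351.  105.6]
130
150
[ 0.3904 -0.2492] -52.4 0.0317 15.0 [398.4 239.6]
[ 0.5426 -0.2319] -12.8 0.0537 28.9 [392.6 186. ]
```

View pics/s1a.png

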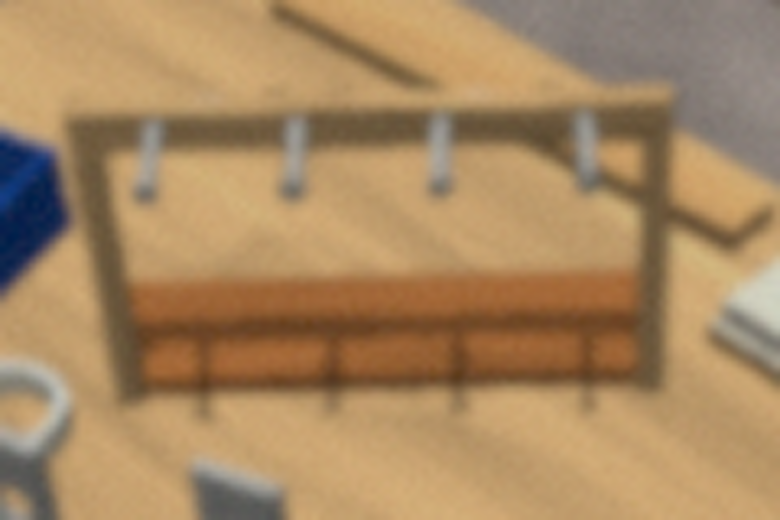

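Run:
```python
from h import *
S=lambda u,v:("side",245+u/6.5-.4,100+v/6.5-.4)
T=lambda u,v:("top",160+u/3-.3,90+v/3-.3)
sc=[(145,188),(291,187),(438,185),(588,182)];tc=[(131,311),(206,244),(272,180),(343,113)]
sb=[(152,122),(296,118),(441,114),(586,110)];tb=[(87,265),(158,197),(225,132),(297,68)]
C=[];B=[]
for a,b in zip(sc,tc): p,e=tri(S(*a),T(*b));C.append(p);print("tip",p.round(4),round(e,4))
for a,b in zip(sb,tb): p,e=tri(S(*a),T(*b));B.append(p);print("base",p.round(4),round(e,4))
C=np.array(C);B=np.array(B)
d=(C[3]-C[0])[:2];print("row",np.linalg.norm(d)/3,np.degrees(np.arctan2(-d[0],d[1]))%180)
d=(B[3]-B[0])[:2];print("row",np.linalg.norm(d)/3,np.degrees(np.arctan2(-d[0],d[1]))%180)
print((B-C).round(3))
for n,(a,b) in dict(botL=((145,385),(105,320)),botR=((640,375),(335,100)),topL=((132,285),(72,285)),topR=((640,272),(300,72))).items():
    p,e=tri(S(*a),T(*b));print(n,p.round(3),round(e,4), at_z(*S(*a),0).round(3))
```

```text
tip [0.4909 0.2793 0.2287] 0.0012
tip [0.5508 0.2176 0.2295] 0.0027
tip [0.6122 0.1618 0.2263] 0.0002
tip [0.675  0.1015 0.2259] 0.0019
base [0.5298 0.3194 0.2333] 0.0006
base [0.5921 0.261  0.2329] 0.0009
base [0.6544 0.2044 0.2311] 0.0014
base [0.7141 0.1427 0.2338] 0.0006
row 0.0853089030135075 45.991862764745775
row 0.0850775366694524 46.21284855249502
[[0.039 0.04  0.005]
 [0.041 0.043 0.003]
 [0.042 0.043 0.005]
 [0.039 0.041 0.008]]
botL [0.516 0.358 0.007] 0.002 [0.521 0.364 0.   ]
botR [0.757 0.133 0.001] 0.0002 [0.757 0.134 0.   ]
topL [0.538 0.379 0.068] 0.0057 [0.579 0.449 0.   ]
topR [0.771 0.158 0.064] 0.0146 [0.833 0.205 0.   ]
```

```bash
cat >> h.py <<'E'
PY=46.1; n=np.array([np.cos(np.radians(PY)),np.sin(np.radians(PY)),0])
r=np.array([n[1],-n[0],0])   # along row toward peg 4
M=np.array([[.51035,.29935],[.57145,.2393],[.6333,.1831],[.69455,.1221]]).mean(0)
ZA=.226
PEG={i:np.array([*M,ZA])+n*.002+r*.085*(i-2.5) for i in(1,2,3,4)}
def R(yaw):
    a=np.radians(yaw); y=np.array([np.cos(a),np.sin(a),0]); z=np.array([0,0,-1.])
    return np.c_[np.cross(y,z),y,z]
def branch(pos,yaw):
    c=[(abs(q[5]),y) for y in(yaw,yaw+180) if (q:=arm.solve_ik(pos,R(y))) is not None]
    return min(c)[1]
def park(): arm.move_joints([110,-15,100,0,85,0])
def look(near=None):
    img=arm.snapshot("top"); return [b for b in bars(img,110) if b[2]>.046 and b[3]<20 and b[0][0]<.55]
def st(s): print(s,round(arm.current_t(),1),arm.current_ee_pos().round(4),"F",np.round(arm.current_force(),1),"w",round(arm.current_width(),4),flush=True)
G=.027 # TCP above eye
def pick(c,yaw):
    off=branch([*PEG[4][:2],.3],PY)-PY; y=yaw+off
    arm.grip(.05); arm.move_to([*c,.25],R(y)); arm.move_l([*c,.102],feed=.12); arm.grip(0.); st("gripped")
    arm.move_l([*c,.30],feed=.2); return off
def hang(i,off,dy=0.,dz=0.):
    p=PEG[i]+r*dy+[0,0,dz+G]; O=R(PY+off)
    a=p-n*.07; arm.move_to([*a[:2],.30],O); arm.move_l(a,O,feed=.15); st("front")
def finish(i,dy=0.,dz=0.,x=-.004):
    p=PEG[i]+r*dy+[0,0,dz+G]+n*x
    arm.move_l(p,feed=.06); st("on peg")
    arm.move_l(p-[0,0,.010],feed=.03); st("lowered")
    arm.grip(.036); arm.sleep(.2); st("open"); arm.move_l(p+[0,0,.12],feed=.2)
E
python3 - <<'E'
from h import *
for k,p in PEG.items(): print(k,p.round(4),proj("top",p).round(1),proj("side",p).round(1))
L=look()
for b in L: print(b[0].round(4),round(b[1],1))
b=max(L,key=lambda b:-b[0][1])
off=pick(b[0],b[1]); hang(4,off); print(off,arm.current_joint_positions())
for s in("side","top"): cv2.imwrite(f"pics/{s}2.png",arm.snapshot(s)[:,:,::-1])
s=cv2.imread("pics/side2.png")
cv2.imwrite("pics/s2a.png",cv2.resize(s[90:190,245:385],(784,560),interpolation=cv2.INTER_CUBIC))
E
```

```text
1 [0.5119 0.3008 0.226 ] [196.1 185.3] [267.6 124.1]
2 [0.5732 0.2419 0.226 ] [219.6 163.2] [290.  123.6]
3 [0.6344 0.1829 0.226 ] [242.8 141.5] [312.4 123. ]
4 [0.6957 0.124  0.226 ] [265.8 120. ] [334.8 122.5]
[0.359 0.271] 15.2
[0.4311 0.1463] 18.7
[ 0.4405 -0.0688] 48.3
[0.4602 0.0308] 25.6
gripped 12.8 [ 0.4403 -0.0687  0.1019] F [ 0.2 -0.2 -3.9] w 0.0096
front 15.4 [0.647  0.0729 0.2537] F [ 0.4 -0.3 -2.7] w 0.0097
0.0 [ 1.17962644e+00  2.86216981e+01  6.99895576e+01 -5.13987609e-03
  8.13806478e+01 -4.48739205e+01]
```

View pics/s2a.png

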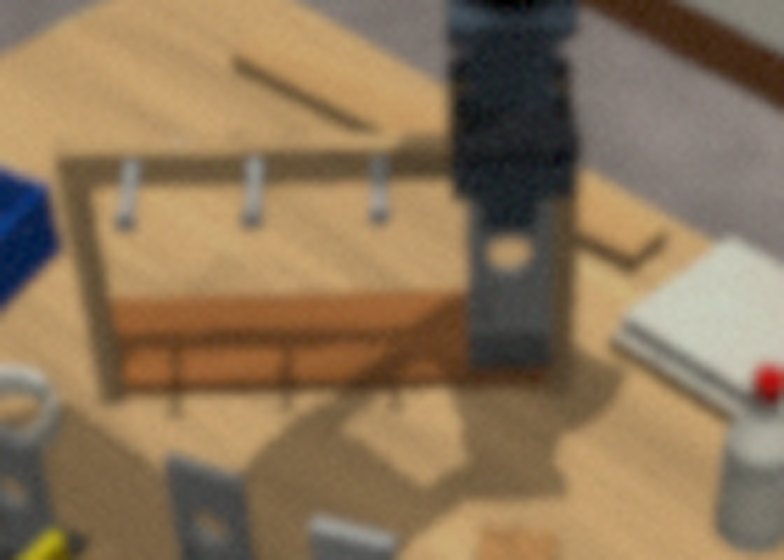

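Run:
```python
from h import *
print(proj("side",arm.current_ee_pos()-[0,0,G]), proj("side",arm.current_ee_pos()-[0,0,G]+r*.01))
finish(4)
park(); st("parked")
for b in look(): print(b[0].round(4),round(b[1],1))
for s in("side","top"): cv2.imwrite(f"pics/{s}3.png",arm.snapshot(s)[:,:,::-1])
a=cv2.imread("pics/side3.png")[90:190,245:385]
cv2.imwrite("pics/s3a.png",cv2.resize(a,(784,560),interpolation=cv2.INTER_CUBIC))
```

```text
[335.671132  133.9445321] [338.4006176  133.87715946]
on peg 16.8 [0.6927 0.1209 0.2531] F [-0.  -0.5 -3.2] w 0.01
lowered 17.2 [0.6928 0.1211 0.2428] F [-0.1 -0.3 -4.2] w 0.0098
open 18.0 [0.6929 0.1211 0.243 ] F [0.  0.4 0.7] w 0.0363
parked 21.8 [-0.1585  0.2619  0.4018] F [ 0.8  0.4 -0.1] w 0.0363
[0.3586 0.2708] 14.2
[0.4311 0.1465] 19.2
[0.4602 0.0309] 24.9
```

View pics/s3a.png

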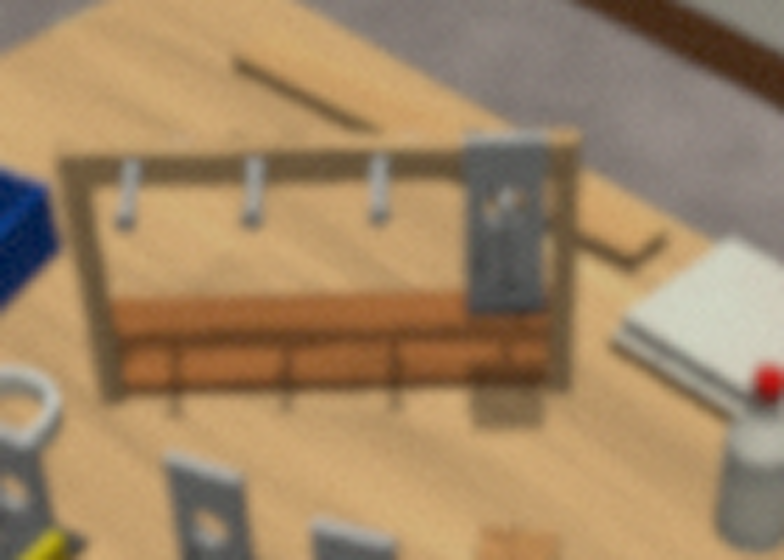

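Run:
```python
from h import *
for i in(3,2,1):
    L=look()
    for b in L: print("  ",b[0].round(4),round(b[1],1))
    if len(L)!=i: print("count");break
    b=min(L,key=lambda b:b[0][1])
    off=pick(b[0],b[1])
    if not .008<arm.current_width()<.013: print("bad grip");break
    hang(i,off); finish(i); park()
st("end")
for b in look(): print(b[0].round(4),round(b[1],1))
for s in("side","top"): cv2.imwrite(f"pics/{s}4.png",arm.snapshot(s)[:,:,::-1])
s=cv2.imread("pics/side4.png")
a=cv2.resize(s[90:190,245:385],(784,560),interpolation=cv2.INTER_CUBIC)
cv2.imwrite("pics/s4a.png",a)
t=cv2.imread("pics/top4.png")
cv2.imwrite("pics/t4b.png",cv2.resize(t[115:265,340:460],(480,600),interpolation=cv2.INTER_CUBIC))
```

```text
[0.359  0.2708] 15.6
   [0.4311 0.1462] 19.0
   [0.4601 0.0313] 25.5
gripped 27.4 [0.4597 0.0313 0.1018] F [ 0.5 -0.4 -4. ] w 0.0097
front 29.7 [0.5857 0.132  0.2536] F [-0.   0.9 -2.9] w 0.0098
on peg 30.9 [0.6314 0.1798 0.2531] F [ 0.3 -0.4 -4.9] w 0.0098
lowered 31.4 [0.6316 0.18   0.2428] F [ 0.4  0.3 -3.7] w 0.0096
open 32.2 [0.6316 0.1801 0.243 ] F [ 0.8 -0.1  0.3] w 0.0358
   [0.359  0.2708] 15.6
   [0.4314 0.1465] 20.1
gripped 40.8 [0.4311 0.1465 0.1018] F [ 0.2 -0.2 -4.2] w 0.0099
front 42.9 [0.5242 0.1912 0.2534] F [-0.  -0.1 -4.1] w 0.0099
on peg 44.1 [0.5702 0.2387 0.253 ] F [-0.1  0.6 -3.2] w 0.0098
lowered 44.6 [0.5703 0.2389 0.2428] F [ 0.1  0.  -4.6] w 0.0097
open 45.4 [0.5704 0.239  0.243 ] F [0.7 0.7 0.2] w 0.036
   [0.3588 0.2711] 15.6
gripped 53.4 [0.3585 0.2709 0.1018] F [-0.5  0.5 -4. ] w 0.0097
front 55.7 [0.463  0.2506 0.2534] F [ 1.  -0.2 -4.7] w 0.0097
on peg 56.9 [0.5089 0.2977 0.253 ] F [ 1.2 -0.2 -5.2] w 0.0098
lowered 57.4 [0.5091 0.2979 0.2428] F [ 1.   0.2 -5.4] w 0.0098
open 58.2 [0.5092 0.2979 0.243 ] F [0.  0.1 0.1] w 0.0359
end 61.4 [-0.1584  0.262   0.4018] F [ 0.4  0.4 -0.1] w 0.0359
[0.5323 0.3337] 47.1
```

View pics/s4a.png

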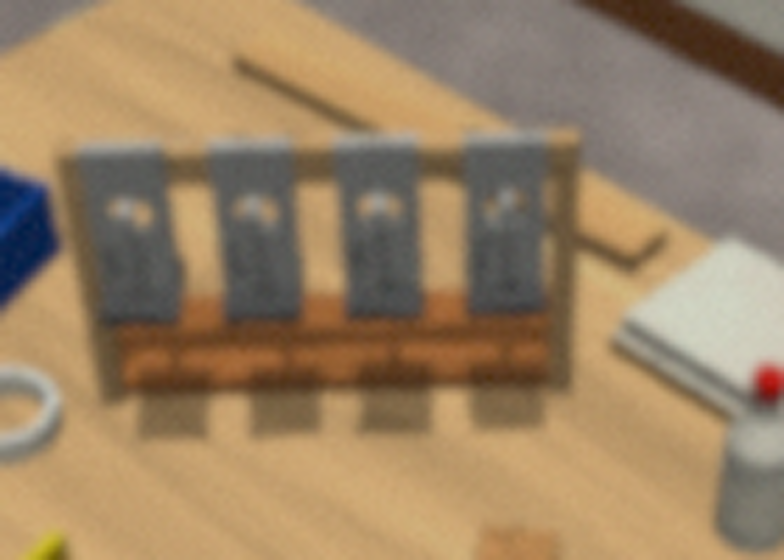

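View pics/t4b.png

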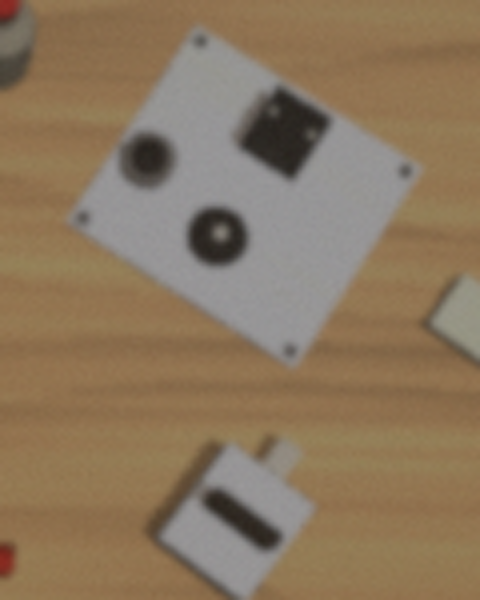

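```bash
cat >> h.py <<'E'
def rects(img,roi,mask,z,amin,S=4):
    u0,v0,u1,v1=roi
    b=cv2.resize(img[v0:v1,u0:u1],None,fx=S,fy=S,interpolation=cv2.INTER_CUBIC).astype(int)
    m=mask(b).astype(np.uint8); out=[]
    for c in cv2.findContours(m,cv2.RETR_EXTERNAL,cv2.CHAIN_APPROX_NONE)[0]:
        if cv2.contourArea(c)<amin: continue
        x=cv2.boxPoints(cv2.minAreaRect(c))
        P=np.array([at_z("top",u0+(p[0]+.5)/S-.5,v0+(p[1]+.5)/S-.5,z)[:2] for p in x])
        e1,e2=P[1]-P[0],P[2]-P[1]
        out.append((P.mean(0).round(4),np.linalg.norm(e1).round(4),np.degrees(np.arctan2(e1[1],e1[0])).round(1),np.linalg.norm(e2).round(4),np.degrees(np.arctan2(e2[1],e2[0])).round(1),int(cv2.contourArea(c))))
    return out
dark=lambda b:b.max(2)<75
white=lambda b:(b.min(2)>100)&(b.max(2)-b.min(2)<40)
E
python3 - <<'E'
from h import *
t=cv2.imread("pics/top4.png")[:,:,::-1]
pr=(350,115,452,210); gr=(370,215,425,270)
def show(n,L):
    for x in L: print(n,*x)
show("plate",rects(t,pr,white,.004,3000))
show("dark z.048",rects(t,pr,dark,.048,300))
show("hood z.05",rects(t,gr,white,.05,800))
show("handle z.09",rects(t,gr,dark,.09,200))
T=lambda u,v,z:at_z("top",340+(u+.5)/4-.5,115+(v+.5)/4-.5,z).round(4)
print("cutter",T(220,233,.022),"button(.03)",T(148,158,.03))
print("tongue tip",T(290,447,.03),"screws",[T(*p,.004)[:2] for p in((201,41),(405,171),(290,351),(83,217))])
for p in((201,41),(220,233),(148,158),(300,120)): print(p,t[115+p[1]//4,340+p[0]//4])
E
```

```text
plate [ 0.6377 -0.2746] 0.1956 -30.9 0.2163 -122.2 65646
dark z.048 [ 0.5946 -0.2478] 0.0409 -88.5 0.04 -179.7 2220
dark z.048 [ 0.6543 -0.1953] 0.0281 -88.4 0.0295 -179.4 1139
dark z.048 [ 0.6766 -0.2983] 0.0547 -31.4 0.0479 -122.2 4015
hood z.05 [ 0.3901 -0.2721] 0.1182 -35.7 0.0823 -125.6 14212
handle z.09 [ 0.3787 -0.2606] 0.0146 -36.1 0.0587 -125.8 1480
cutter [ 0.6024 -0.2537  0.022 ] button(.03) [ 0.6579 -0.1968  0.03  ]
tongue tip [ 0.4379 -0.3064  0.03  ] screws [array([ 0.7599, -0.2402]), array([ 0.6594, -0.4005]), array([ 0.5149, -0.3108]), array([ 0.616 , -0.1495])]
(201, 41) [95 94 89]
(220, 233) [127 122 114]
(148, 158) [43 39 34]
(300, 120) [41 36 31]
```

```bash
cat >> h.py <<'E'
SY=-32.0; d=np.array([np.cos(np.radians(SY)),np.sin(np.radians(SY)),0]); l=np.array([-d[1],d[0],0])
CUT=np.array([.603,-.2538,0])+l*.0005; MOUTH=CUT+d*.069
def tcp_for(tip,lat=0.,z=.062): # TCP for tongue tip at `tip` past the mouth
    return MOUTH+d*(tip-.075)+l*lat+[0,0,z]
E
python3 - <<'E'
from h import *
arm.move_joints([-35,-15,100,0,85,0])
t=arm.snapshot("top")
L=[x for x in rects(t,(370,215,425,270),dark,.09,200)]; print(L)
y0=-35.9; a=np.radians(y0); lg=np.array([-np.sin(a),np.cos(a),0])
c=np.array([.3787,-.2606,0])-lg*.002
off=branch(tcp_for(-.01),SY)-SY
arm.grip(.06); arm.move_to(c+[0,0,.16],R(y0+off)); arm.move_l(c+[0,0,.058],feed=.1); arm.grip(0.); st("grip")
arm.move_l(c+[0,0,.14],feed=.15); st("lift")
p=tcp_for(-.015); arm.move_to([p[0],p[1],.14],R(SY+off)); arm.sleep(.3)
st("over"); print(off)
for s in("side","top"): cv2.imwrite(f"pics/{s}5.png",arm.snapshot(s)[:,:,::-1])
s=cv2.imread("pics/side5.png"); u,v=proj("side",MOUTH+[0,0,.09]).astype(int); print(u,v)
cv2.imwrite("pics/s5a.png",cv2.resize(s[v-45:v+45,u-60:u+60],(800,600),interpolation=cv2.INTER_CUBIC))
E
```

```text
[(array([ 0.339 , -0.2057]), np.float64(0.0435), np.float64(-38.0), np.float64(0.1044), np.float64(-127.9), 6445), (array([ 0.3786, -0.2608]), np.float64(0.0147), np.float64(-36.1), np.float64(0.0584), np.float64(-125.8), 1450)]
grip 68.7 [ 0.3777 -0.2624  0.0581] F [ 2.1 -1.1  0.7] w 0.0137
lift 69.4 [ 0.3771 -0.2618  0.1393] F [ 0.  -0.3 -4. ] w 0.0137
over 70.6 [ 0.5849 -0.2426  0.1402] F [ 0.1  0.1 -3.6] w 0.0139
0.0
413 209
```

View pics/s5a.png

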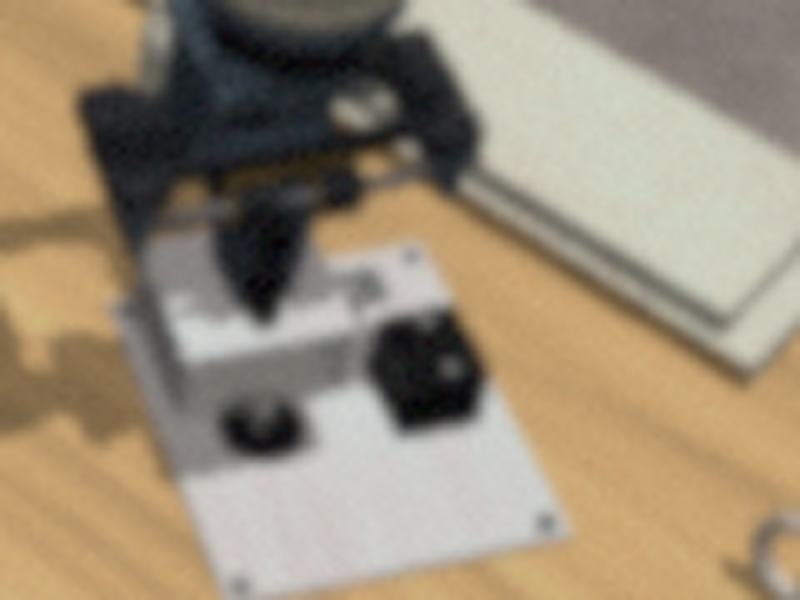

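Run:
```python
from h import *
p=arm.current_ee_pos(); w=p-[0,0,.058]
f=lambda P:((proj("side",P)-[413-60,209-45]+.5)*6.667-.5).round(0)
for lat in(0,-.003):
  for x,y,z in((-.045,-.04,.05),(.045,-.04,.05),(.045,-.04,0),(-.045,-.04,0),(.075,-.01,.03),(.075,.01,.03)): print(lat,(x,y,z),f(w+d*x+l*(y+lat)+[0,0,z]))
t=cv2.imread("pics/top5.png"); u,v=proj("top",w+d*.075).astype(int)
cv2.imwrite("pics/t5a.png",cv2.resize(t[v-30:v+30,u-30:u+30],(600,600),interpolation=cv2.INTER_CUBIC))
g=lambda P:((proj("top",P)-[u-30,v-30]+.5)*10-.5).round(0)
for y in(-.01,.01): print("top tip",g(w+d*.075+l*y+[0,0,.03]))
for y in(-.025,.025): print("switch front top",g(MOUTH+l*y+[0,0,.048]),"back",g(MOUTH+d*.046+l*y+[0,0,.048]))
```

```text
0 (-0.045, -0.04, 0.05) [190. 362.]
0 (0.045, -0.04, 0.05) [362. 328.]
0 (0.045, -0.04, 0) [348. 389.]
0 (-0.045, -0.04, 0) [181. 423.]
0 (0.075, -0.01, 0.03) [391. 297.]
0 (0.075, 0.01, 0.03) [376. 269.]
-0.003 (-0.045, -0.04, 0.05) [192. 366.]
-0.003 (0.045, -0.04, 0.05) [365. 333.]
-0.003 (0.045, -0.04, 0) [350. 394.]
-0.003 (-0.045, -0.04, 0) [183. 427.]
-0.003 (0.075, -0.01, 0.03) [393. 302.]
-0.003 (0.075, 0.01, 0.03) [378. 273.]
top tip [353. 306.]
top tip [295. 268.]
switch front top [383. 342.] back [463. 219.]
switch front top [244. 253.] back [324. 131.]
```

View pics/t5a.png

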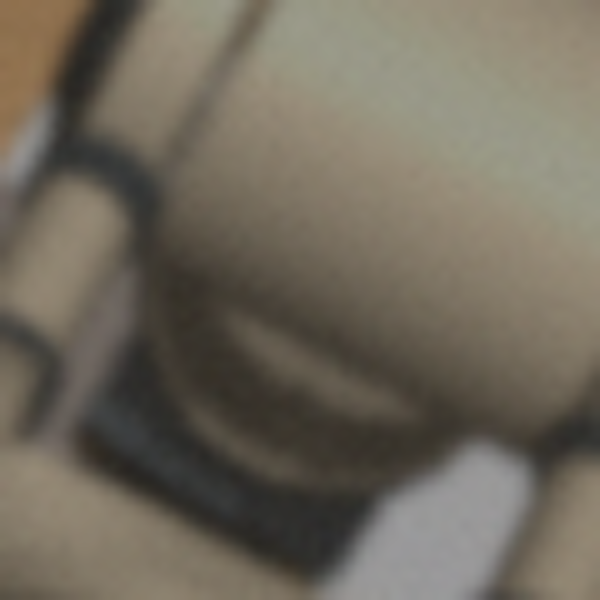

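Run:
```python
from h import *
arm.move_l(tcp_for(-.012,z=.08),feed=.1); st("low")
arm.move_l(tcp_for(-.012,z=.0625),feed=.03); st("down")
for t in(-.006,-.002,.002,.006,.010,.014,.018,.022,.025,.0265):
    arm.move_l(tcp_for(t,z=.0625),feed=.03); F=np.array(arm.current_force())
    print(t,"Fd %.1f Fl %.1f Fz %.1f"%(F@d,F@l,F[2]), "x %.4f"%((arm.current_ee_pos()-MOUTH)@d+.075))
    if -(F@d)>15: print("stop");break
for s in("side",): cv2.imwrite(f"pics/{s}6.png",arm.snapshot(s)[:,:,::-1])
s=cv2.imread("pics/side6.png")
cv2.imwrite("pics/s6a.png",cv2.resize(s[164:254,353:473],(800,600),interpolation=cv2.INTER_CUBIC))
```

```text
low 71.4 [ 0.5883 -0.244   0.0804] F [-1.8  0.2 -2.8] w 0.0138
down 72.2 [ 0.588  -0.2438  0.0623] F [ 0.7 -0.  -3.7] w 0.014
-0.006 Fd 0.0 Fl -0.3 Fz -3.5 x -0.0057
-0.002 Fd 0.5 Fl 0.2 Fz -3.3 x -0.0018
0.002 Fd 0.0 Fl 0.6 Fz -3.2 x 0.0022
0.006 Fd -0.5 Fl -0.4 Fz -3.8 x 0.0062
0.01 Fd 0.6 Fl -0.6 Fz -3.9 x 0.0102
0.014 Fd -0.5 Fl 0.5 Fz -3.8 x 0.0142
0.018 Fd -0.7 Fl 0.5 Fz -3.9 x 0.0182
0.022 Fd 0.8 Fl 0.8 Fz -4.3 x 0.0222
0.025 Fd 0.1 Fl 0.6 Fz -3.6 x 0.0252
0.0265 Fd -0.9 Fl -0.5 Fz -4.7 x 0.0266
```

View pics/s6a.png

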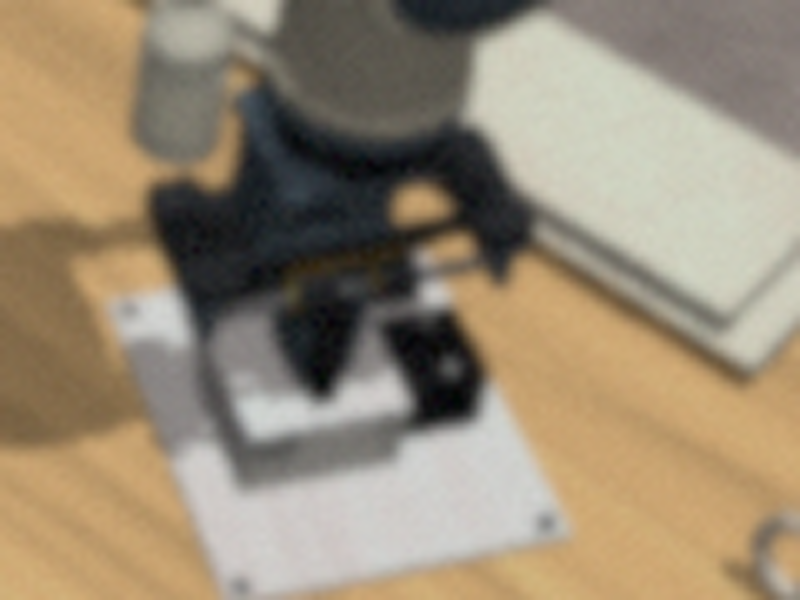

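Run:
```python
from h import *
for t in np.arange(.028,.036,.001):
    arm.move_l(tcp_for(t,z=.0625),feed=.02); F=np.array(arm.current_force())
    print(round(t,4),"Fd %.1f Fl %.1f Fz %.1f"%(F@d,F@l,F[2]), "x %.4f"%((arm.current_ee_pos()-MOUTH)@d+.075))
    if -(F@d)>6: print("home");break
arm.move_l(tcp_for(t-.0005,z=.0615),feed=.02); st("set")
arm.grip(.03); arm.sleep(.3); st("open")
arm.move_l(tcp_for(t,z=.18),feed=.15)
arm.move_joints([-100,-15,100,0,85,0]); arm.sleep(.3); st("away")
out=[]
for s in("side","top"): cv2.imwrite(f"pics/{s}7.png",arm.snapshot(s)[:,:,::-1])
a=cv2.imread("pics/side7.png")[154:254,353:473]; b=cv2.imread("pics/top7.png")[115:215,345:465]
cv2.imwrite("pics/m7.png",np.hstack([cv2.resize(i,(400,333),interpolation=cv2.INTER_CUBIC) for i in(a,b)]))
t=cv2.imread("pics/top7.png")[:,:,::-1]
for x in rects(t,(350,115,452,210),dark,.09,300): print(*x)
```

```text
0.028 Fd 0.9 Fl -1.1 Fz -3.1 x 0.0279
0.029 Fd -5.1 Fl -0.4 Fz -0.5 x 0.0280
0.03 Fd -10.6 Fl -0.1 Fz 2.1 x 0.0282
home
set 76.0 [ 0.622  -0.2651  0.0622] F [-11.    5.3  13.3] w 0.014
open 76.8 [ 0.6232 -0.2658  0.0615] F [ 0.5  0.3 -1. ] w 0.0301
away 80.4 [ 0.0067 -0.3059  0.4017] F [-0.2  0.  -0. ] w 0.0302
[ 0.6176 -0.2614] 0.0191 -32.4 0.0563 -123.1 1722
[ 0.6439 -0.1905] 0.0266 -88.4 0.0272 -179.4 1056
[ 0.6701 -0.2937] 0.0425 -31.8 0.0457 -122.7 3080
```

View pics/m7.png

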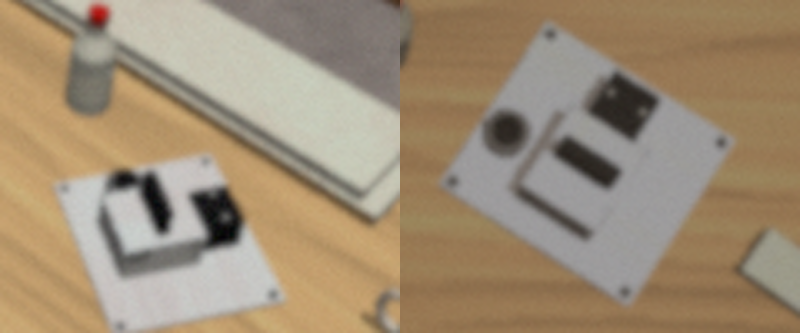

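Run:
```python
from h import *
b=np.array([.6576,-.1966,0]); off=branch(b+[0,0,.1],SY)
arm.grip(0.); arm.move_to(b+[0,0,.16],R(off)); arm.move_l(b+[0,0,.075],feed=.12)
f0=arm.current_force()[2]; z=.075
while z>.008:
    z-=.002; arm.move_l(b+[0,0,z],feed=.03); f=arm.current_force()[2]-f0
    if f>1: print(round(z,3),round(f,1),arm.current_ee_pos()[2].round(4))
    if f>14: break
arm.sleep(.3); st("pressed")
arm.move_l(b+[0,0,.16],feed=.12); arm.move_joints([-100,-15,100,0,85,0]); arm.sleep(.5); st("away")
for s in("side","top"): cv2.imwrite(f"pics/{s}8.png",arm.snapshot(s)[:,:,::-1])
i=cv2.imread("pics/side8.png"); j=cv2.imread("pics/top8.png")
cv2.imwrite("pics/m8.png",np.hstack([cv2.resize(i[90:290,230:480],(400,320)),cv2.resize(j[90:290,160:410],(400,320))]))
for x in rects(j[:,:,::-1],(350,115,452,210),dark,.09,300): print(*x)
```

```text
0.065 1.1 0.0648
0.031 1.3 0.0309
0.025 2.4 0.0251
0.023 3.5 0.023
0.021 4.3 0.021
0.019 18.9 0.0201
pressed 91.7 [ 0.6578 -0.1967  0.0201] F [-3.5  1.7 18.3] w -0.0001
away 96.0 [ 0.0066 -0.3058  0.4018] F [-0.   0.1 -0.4] w 0.0003
[ 0.6175 -0.2613] 0.019 -31.2 0.0567 -121.8 1733
[ 0.6443 -0.1905] 0.0266 -88.4 0.028 -179.4 1070
[ 0.67   -0.2938] 0.0424 -32.4 0.0459 -123.3 3070
```

View pics/m8.png

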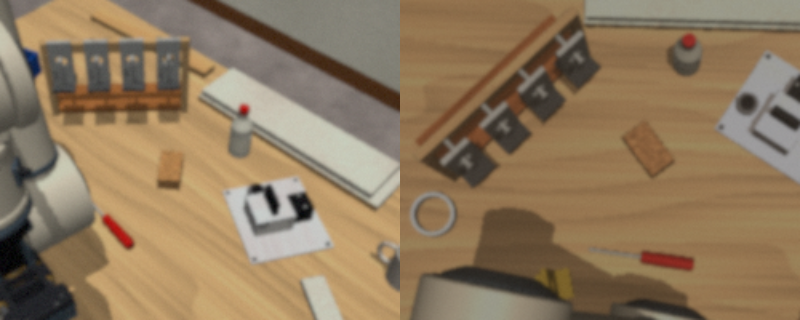

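```bash
python3 -c "
from rig import arm
print(arm.sign_off())"
```

```text
the job is handed in; nothing more can be done
None
```

The job is handed in, with no verdict returned: all four gauges hang on their own pegs, the guard is home in the switch and let go, and the reset button was pressed to its stop and released.

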